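# Feel for the release notch and press it

## Task

Run a fingertip along the top of the aluminium edge rail of the fastener case, starting on the wider end block at its left end (seen from the robot), until you find the notch hidden somewhere along it. Then press the spring plate inside the notch all the way down with the fingertip, so that the tray of screws slides out on the far side, and finish while still holding the plate down. Do not pull the tray itself, press gently enough not to force the plate, and leave the offcut, glue bottle, jar and screwdriver where they are.

Things in the scene. Friction and masses are not known exactly. Their poses are not given: they have to be found in the camera images.
- case: grey sheet-metal fastener case fixed to the bench, 160 (x) x 360 (y) x 60 mm high. Origin: centre of its underside, on the bench; x points to its far side (tray side), y along the rail towards the end block. An aluminium edge rail, 30 mm wide, 360 mm long, runs along its robot-side edge, centred at x = -65 mm; its flat top is 84 mm above the bench, even to 0.5 mm.
- rail_mid (a point): point on the rail's top line at mid-length (case x = -65, y = 0, z = 84 mm), axes as the case. Exactly one notch interrupts the rail, 50 mm long in y, open upwards and to the front, of the same bare aluminium. Its centre lies anywhere from y = -45 to +45 mm from this point: its place is not listed, find it by touch or sight.
- end_block_top (a point): centre of the top of the end block (case x = -65, y = 160, z = 84 mm), flush with the rail's top; the block is 40 mm in y and reaches 14 mm farther to the robot's side than the rail.
- end_block: the end block itself, fixed to the case; its origin coincides with the case's origin (the block's top centre is at x = -65, y = 160, z = 84 mm from there).
- rail_outer: the fixed outer lengths of the rail, at both ends (from 72 mm outwards); its origin coincides with the case's origin, so it does not tell where the notch is.
- plate (a joint): press plate at the bottom of the notch, 26 x 47 mm; its top lies 14 mm below the rail's top at rest. Value: how far it is pressed down, 0 at rest to 0.008 m at its stop (then 22 mm below the rail's top). Spring: about 2 N to start, 4 N at the stop, plus damping of 1.6 N per 10 mm/s of pressing speed; it comes up again when let go.
- tray (a joint): steel tray of screws in the case, linked to the plate: it slides out of the case's far side (+x of the case) by 4 times the plate's travel, 0 shut to 0.032 m with the plate down, and goes back when the plate comes up.
- tray_front (a point): centre of the tray's front panel, 80 mm from the case's centre on the far side when shut, 30 mm above the bench.
- offcut: loose wooden offcut 30 x 70 x 18 mm lying on the case's top, origin at the centre of its underside. Leave it.
- glue: white glue bottle, 56 mm diameter, 150 mm high, standing left of the case; origin at the centre of its underside. Leave it.
- jar: clear jar with a steel cap, 64 mm diameter, 80 mm high, standing right of the case; origin at the centre of its underside. Leave it.
- driver: screwdriver, 190 mm long, lying on the bench on the robot's side of the case, about parallel to the rail; origin under it. Leave it.

How it is judged:
On the way, in this order (a step that is already met when the one before it is completed fails the run):
1. a fingertip touches the end block, where the run starts (contact force between the fingers and end_block above 0.3 N), for 0.05 s.
2. then the fingertip is on the rail, off the end block (contact force between the fingers and rail_outer above 0.3 N and contact force between the fingers and end_block below 0.05 N), for 0.1 s.
3. then the plate in the notch is pressed down by a finger (value of joint plate above 0.0068 m and contact force between the fingers and plate above 0.5 N), for 0.2 s.
At the end, for the whole second after the job is handed in: The plate is held at least 6.8 mm down by a finger pushing on it with more than 0.5 N, and the tray stays at least 26 mm out (all of step 3 and value of joint tray above 0.026 m); the arm keeps its last pose, push and grip.
It fails at once if the plate is forced with more than 60 N (contact force between the fingers and plate above 60 N).
It fails at once if the tray itself is pulled or pushed (contact force between any of the fingers, the arm and tray above 1 N).
It fails at once if a bystander is moved by more than 20 mm or lifted (distance of any of offcut, glue, jar, driver from where it was at the start of the episode above 0.02 m).
It also fails if it takes over 56 s, if anything falls off the work surface, if the arm or the gripper's body presses on something with over 40 N, if the wrist force passes 120 N, or if a joint passes its speed limit or range.

## Robot

A 7-joint arm with a two-finger parallel gripper is mounted at the origin on the work surface. World frame = base frame: x ahead of the robot, y to its left, z up, the work surface at z = 0. Lengths are in m, angles in rad, forces in N, time in s.
With the tool pointing down it reaches from about 0.35 to 0.9 m from the base axis. Payload 19.9 kg.
Tool frame: the origin (TCP) lies at the very end of the fingers, on their centre line; the grasp point (between the pads) lies r.pinch_z behind it (r.pinch_z is the distance from the TCP to the grasp point, in m); z points along the fingers, y is the direction in which the jaws open and shut (so a half turn about z gives the same grasp; the last joint's range is limited). The gripper opens to 85 mm and grips with 20 to 120 N. Pads are 22 mm wide; open, the fingers measure 114 mm over their backs; the gripper's body (76 mm by 85 mm) begins 54 mm behind the grasp point. The pads swing forward as they close: fully open they stand 13 mm farther back than shut.
Start: joints at [1.169, 0.417, -0.01, 1.614, 0.005, 1.111, -0.053], TCP at [0.221, -0.585, 0.231] pointing down, gripper open.
Joint ranges: [-2.81, 2.81], [-0.39, 2.02], [-1.27, 1.25], [0.06, 2.57], [-1.19, 4.33], [0.19, 2], [-2.82, 2.82]. Speed limits (rad/s): [1.89, 1.89, 2.39, 2.39, 3.01, 3.01, 3.01].

## Interface

Orientations are given as a unit quaternion [w, x, y, z].
In Python, from cell import r, viewer, job gives the robot as it stands.
- The arm moves only by the shell command python3 -m inch 'ROWS' [FORCE]. ROWS is JSON, a list of rows, each a list of 7 numbers: the opening in per cent of the stroke, from 0 (shut) to 100 (fully open), then the shift along the world's x, y, z in m, then the turn, a rotation vector about the world's x, y, z in rad. A call has exactly 8 rows; each row is the pose to reach, as a shift and turn from the pose measured when the call began; what a row does not reach only later rows make up. A row lasts 1/12 s, in which the tool goes at most 41.7 mm and 7.16 degrees, less where a joint would pass 70% of its speed; a pose out of reach is approached as far as the arm can. A call with a gripper value outside its range is refused whole. The fingers move at their own pace and stop on an object; FORCE is the grip in N (left out, the last holds). Time passes only in rows, so rows that repeat a pose let the fingers close, or fill a call up. It gives the time, the measured TCP pose, the force and the opening at its end, in the units of the state.
- r.get_state(): the state, without advancing time (a new reading comes with each control period).
- viewer.camera(name): name is "scene" or "side" or "wrist"; returns the picture (400x640x3 uint8, red, green, blue); there is no depth.
- viewer.camera_model(name): a dict with "fx", "fy", "cx", "cy" (pixels), "R" (3x3) and "t" (3): a world point X has camera coordinates R X + t; the wrist camera has in their place "mount" (4x4, takes a point from camera to tool coordinates, whose origin is the TCP and whose axes are the flange's). Camera axes: x right, y down, z forward; pixel columns grow to the right and rows downward; lengths in m; the calibration is good to about 2 mm. A picture is of the moment at which its call begins: read the wrist's pose just before it. camera_model takes no time and is no camera call.
- job.hand_in(): hands the job in, once; it reports no verdict.
The state is a dict: "t": time; "joints": joint angles; "joint_velocities": joint speeds; "effort": joint torques, N m; "position": TCP position; "tcp_rot": TCP orientation; "contact_force": force on the tool from outside, world axes, zero at the start; "moment": the same for the moment, N m; "width": finger opening in m.
Only numpy, scipy, OpenCV 4.12 (cv2) and the standard library are available. Lean on these libraries where they do the work, as an engineer would, in place of code of your own. Each camera call takes 0.05 s, during which the arm holds its last target.

## Working session

There is one attempt and no reset: what is moved stays moved. The work goes in short steps, Python scripts to look and compute and a shell command to move; the robot and the scene stay as the last step left them, time stands still between calls to the robot, and variables do not carry over. Pictures are saved under pics/ and viewed, and the job is handed in when it is done.

```bash
ls; mkdir -p pics
python3 - <<'E'
from cell import r,viewer,job
import cv2
s=r.get_state()
print({k:s[k] for k in ('t','position','tcp_rot','contact_force','width')}, r.pinch_z)
for n in ('scene','side','wrist'):
    cv2.imwrite(f'pics/{n}0.png',cv2.cvtColor(viewer.camera(n),cv2.COLOR_RGB2BGR)); print(viewer.camera_model(n))
E
```

```text
pics
{'t': 0.0, 'position': array([ 0.22051222, -0.58443923,  0.23065684]), 'tcp_rot': array([-5.87572600e-04,  9.83774188e-01,  1.79410093e-01, -1.43613654e-04]), 'contact_force': array([1.14991637, 0.28634329, 0.52851551]), 'width': 0.08561329882270793} 0.0187
{'fx': 487.2338596210198, 'fy': 487.2338596210198, 'cx': 321.69427424531534, 'cy': 204.5705086364913, 'R': array([[-0.64788515,  0.76169771,  0.00783753],
       [ 0.59225843,  0.51018056, -0.62365515],
       [-0.47903526, -0.39941507, -0.7816603 ]]), 't': array([ 0.32669958, -0.2833476 ,  1.4212052 ])}
{'fx': 384.1963903099252, 'fy': 384.1963903099252, 'cx': 316.00602642791137, 'cy': 189.71560775548278, 'R': array([[-0.84009945, -0.54199937,  0.02167035],
       [-0.36895371,  0.54168056, -0.75528493],
       [ 0.39762555, -0.64250981, -0.65503822]]), 't': array([0.44553444, 0.25273697, 0.88262614])}
{'fx': 345.0417313843011, 'fy': 345.0417313843011, 'cx': 313.0598938577377, 'cy': 199.7092602906874, 'mount': array([[ 6.35560893e-04, -9.55562653e-01, -2.94787402e-01,
         7.55520888e-02],
       [ 9.99999766e-01,  5.32846560e-04,  4.28758049e-04,
        -1.32171407e-03],
       [-2.52628725e-04, -2.94787606e-01,  9.55562768e-01,
        -1.42568627e-01],
       [ 0.00000000e+00,  0.00000000e+00,  0.00000000e+00,
         1.00000000e+00]])}
```

View pics/scene0.png

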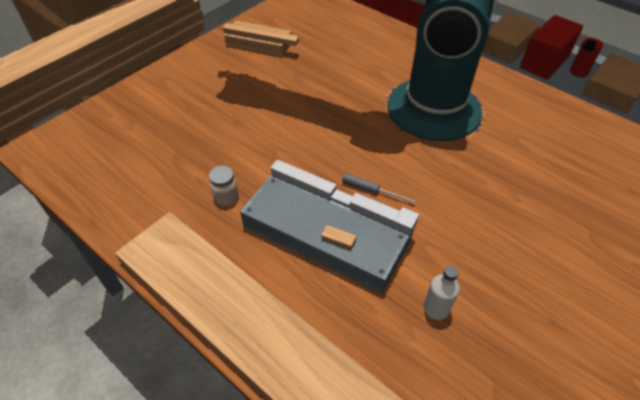

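View pics/side0.png

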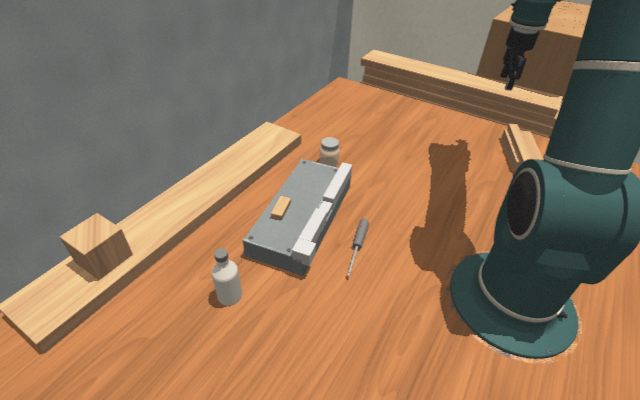

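View pics/wrist0.png

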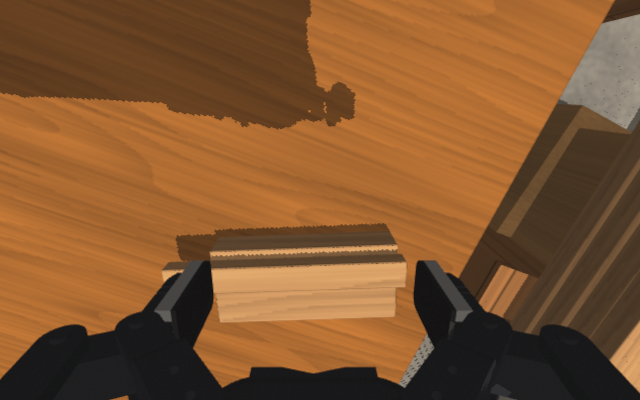

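The scene picture shows the rail from (275,167) to (415,220), with the end block at about (408,220). What looks like the notch is near (343,198), left of the offcut at (338,237). I'll zoom in on both views.

Run:
```python
import cv2,numpy as np
a=cv2.imread('pics/scene0.png')[140:300,200:470]
cv2.imwrite('pics/z1.png',cv2.resize(a,(800,474),interpolation=cv2.INTER_CUBIC))
a=cv2.imread('pics/side0.png')[140:300,200:400]
cv2.imwrite('pics/z2.png',cv2.resize(a,(750,600),interpolation=cv2.INTER_CUBIC))
```

```text
(no output)
```

View pics/z1.png

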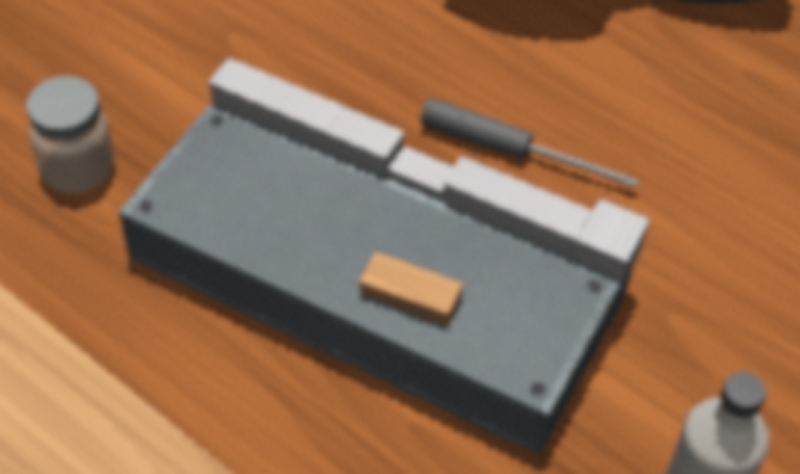

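View pics/z2.png

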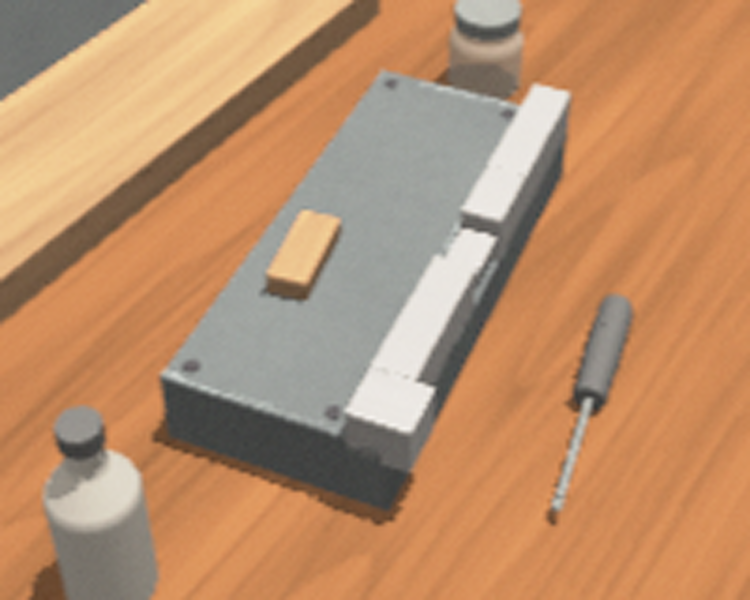

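Notch corners are clear in both views. Casting rays from the rail's top corners onto z = 84 mm.

```bash
cat > h.py <<'E'
import numpy as np
from cell import r,viewer,job
def ray(m,u,v,z):
    R=np.array(m['R']);t=np.array(m['t']); c=-R.T@t
    d=R.T@np.array([(u-m['cx'])/m['fx'],(v-m['cy'])/m['fy'],1]); return c+d*(z-c[2])/d[2]
E
python3 - <<'E'
from h import *
np.set_printoptions(precision=4,suppress=True)
S=viewer.camera_model('scene');D=viewer.camera_model('side')
sc=dict(R_rob=(230,60),R_case=(212,81),N1_case=(388,157),N1_rob=(404,130),N2_rob=(460,158),N2_case=(445,184),B_rob0=(600,202),B_rob=(648,218),B_case=(625,258))
sd=dict(R_case=(536,86),R_rob=(569,92),N1_case=(463,213),N1_rob=(500,226),N2_case=(455,233),N2_rob=(497,238),B_case=(345,409),B_rob=(417,430),B_rob0=(436,383))
P={}
for k,(u,v) in sc.items(): 
    P[k]=ray(S,200+u*270/800-.3,140+v*160/474-.3,.084)
Q={k:ray(D,200+u/3.75-.3,140+v/3.75-.3,.084) for k,(u,v) in sd.items()}
for k in P: print(k,P[k][:2],Q[k][:2])
# case frame: far end points & B: fit
loc=dict(R_rob=(-80,-180),R_case=(-50,-180),B_rob0=(-94,140),B_rob=(-94,180),B_case=(-50,180))
for name,O in (('scene',P),('side',Q),('both',{k:(P[k]+Q[k])/2 for k in P})):
    A=np.array([loc[k] for k in loc])/1e3; B=np.array([O[k][:2] for k in loc])
    ac=A.mean(0);bc=B.mean(0);H=(A-ac).T@(B-bc);th=np.arctan2(H[0,1]-H[1,0],H[0,0]+H[1,1])
    Rm=np.array([[np.cos(th),-np.sin(th)],[np.sin(th),np.cos(th)]]);o=bc-Rm@ac
    print(name,'origin',o,'yaw deg',np.degrees(th),'res mm',((B-(A@Rm.T+o))*1e3).round(1).tolist())
    for k in ('N1_case','N1_rob','N2_rob','N2_case'): print(k,(Rm.T@(O[k][:2]-o)*1e3).round(1))
    for y in (.16,.115,.0): print(y,Rm@[-.065,y]+o)
print(ray(S,338,233,.078),[ray(S,*p,.01) for p in ((344,181),(414,203))])
E
```

```text
R_rob [ 0.506  -0.1391] [ 0.5026 -0.1443]
R_case [ 0.5322 -0.134 ] [ 0.5277 -0.1364]
N1_case [0.5013 0.0233] [0.4962 0.0215]
N1_rob [0.4721 0.0152] [0.4677 0.0185]
N2_rob [0.466  0.0657] [0.4632 0.0302]
N2_case [0.4936 0.0729] [0.4898 0.0421]
B_rob0 [0.4315 0.1716] [0.4266 0.1644]
B_rob [0.4207 0.2072] [0.4159 0.202 ]
B_case [0.4625 0.2148] [0.4611 0.2127]
scene origin [0.5482 0.051 ] yaw deg 11.244837482085083 res mm [[1.1, 2.0], [-2.1, 1.3], [2.7, 1.6], [-0.2, -2.0], [-1.6, -3.0]]
N1_case [-51.4 -18. ]
N1_rob [-81.7 -20.3]
N2_rob [-77.7  30.5]
N2_case [-49.3  32.1]
0.16 [0.4533 0.1953]
0.115 [0.4621 0.1511]
0.0 [0.4845 0.0383]
side origin [0.5444 0.0466] yaw deg 11.283497117609494 res mm [[1.4, 1.3], [-2.9, 3.3], [1.7, -1.1], [-1.2, -2.8], [0.9, -0.6]]
N1_case [-52.2 -15.2]
N1_rob [-80.7 -12.6]
N2_rob [-82.9  -0.2]
N2_case [-54.4   6.3]
0.16 [0.4494 0.1908]
0.115 [0.4582 0.1467]
0.0 [0.4807 0.0339]
both origin [0.5463 0.0488] yaw deg 11.264150564116072 res mm [[1.3, 1.7], [-2.5, 2.3], [2.2, 0.2], [-0.7, -2.4], [-0.3, -1.8]]
N1_case [-51.8 -16.6]
N1_rob [-81.2 -16.4]
N2_rob [-80.3  15.1]
N2_case [-51.8  19.2]
0.16 [0.4513 0.193 ]
0.115 [0.4601 0.1489]
0.0 [0.4826 0.0361]
[0.5737 0.1041 0.078 ] [array([ 0.401 , -0.0142,  0.01  ]), array([0.3453, 0.1593, 0.01  ])]
```

Scene view: case yaw about 11.3°, notch from y ≈ -19 to +31 in case coordinates, so centre ≈ +6. The side view hides the far notch edge. The two views disagree by about 4 mm, so touch will refine it. Closing the gripper and travelling to the end block.

```bash
python3 -m inch '[[0,0.02,0.03,0,0,0,-0.02],[0,0.04,0.065,0,0,0,-0.04],[0,0.06,0.1,0,0,0,-0.06],[0,0.08,0.135,0,0,0,-0.08],[0,0.1,0.17,0,0,0,-0.1],[0,0.12,0.205,0,0,0,-0.13],[0,0.135,0.24,0,0,0,-0.164],[0,0.15,0.275,0,0,0,-0.164]]' 20
```

```text
t: 0.82
position: [0.371, -0.3076, 0.2308]
tcp_rot: [-0.0, 0.995, 0.097, -0.0]
contact_force: [1.5, -1.2, 0.7]
width: -0.0
```

```bash
python3 -m inch '[[0,0.01,0.035,0,0,0,0],[0,0.02,0.07,0,0,0,0],[0,0.03,0.105,0,0,0,0],[0,0.04,0.14,0,0,0,0],[0,0.05,0.175,0,0,0,0],[0,0.055,0.21,0,0,0,0],[0,0.06,0.245,0,0,0,0],[0,0.065,0.28,0,0,0,0]]'
python3 -m inch '[[0,0.005,0.035,0,0,0,0],[0,0.01,0.07,0,0,0,0],[0,0.015,0.105,0,0,0,0],[0,0.015,0.14,0,0,0,0],[0,0.015,0.175,-0.02,0,0,0],[0,0.015,0.2,-0.04,0,0,0],[0,0.015,0.22,-0.06,0,0,0],[0,0.015,0.22,-0.08,0,0,0]]'
python3 - <<'E'
from h import *
import cv2
s=r.get_state(); print(s['t'],s['position'],s['tcp_rot'],s['contact_force'],s['joints'])
for n in ('wrist','scene','side'):
    cv2.imwrite(f'pics/{n}1.png',cv2.cvtColor(viewer.camera(n),cv2.COLOR_RGB2BGR))
E
```

```text
t: 1.48
position: [0.4358, -0.0259, 0.2308]
tcp_rot: [-0.0, 0.995, 0.097, -0.0]
contact_force: [1.5, -0.8, -0.1]
width: -0.0002
t: 2.15
position: [0.4501, 0.1983, 0.15]
tcp_rot: [-0.001, 0.995, 0.099, 0.0]
contact_force: [-0.0, 0.2, -0.9]
width: 0.0001
2.15 [0.45011557 0.1982981  0.15003616] [-1.29339463e-03  9.95039783e-01  9.94692928e-02  1.27862167e-04] [-0.03500067  0.16674234 -0.93655845] [ 0.00782039  0.33228767 -0.56668255  2.00116202  0.22844371  0.86878622
 -2.0540162 ]
```

View pics/wrist1.png

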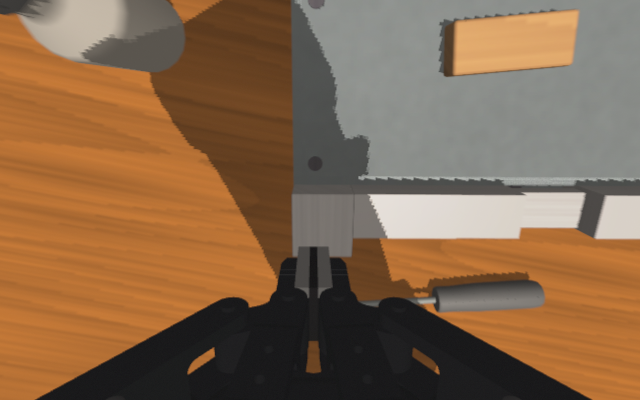

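View pics/scene1.png

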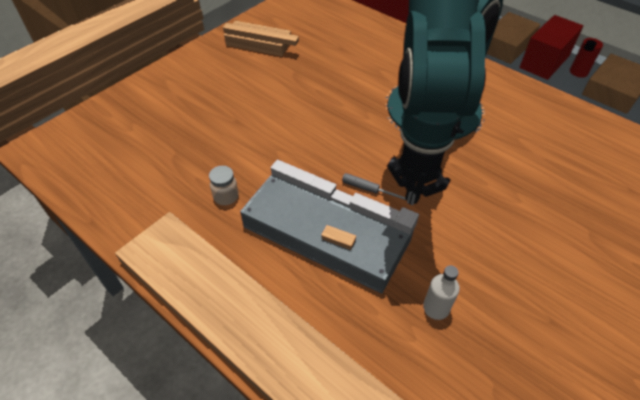

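The wrist view shows the block top at (292–352, 193–257), and the rail from column 352 to the notch edge at (519,193–238). The far notch wall's top edge is around (605,195)–(597,238). Casting these onto z = 84 mm.

```bash
cat >> h.py <<'E'
from scipy.spatial.transform import Rotation as Ro
def wray(p,q,u,v,z):
    m=viewer.camera_model('wrist');M=np.array(m['mount']);Rt=Ro.from_quat([q[1],q[2],q[3],q[0]]).as_matrix()
    c=Rt@M[:3,3]+p; d=Rt@M[:3,:3]@np.array([(u-m['cx'])/m['fx'],(v-m['cy'])/m['fy'],1]); return c+d*(z-c[2])/d[2]
E
python3 - <<'E'
from h import *
import cv2
a=cv2.imread('pics/wrist1.png')[150:300,270:640]; cv2.imwrite('pics/z3.png',cv2.resize(a,(800,324),interpolation=cv2.INTER_CUBIC))
s=r.get_state();p,q=s['position'],s['tcp_rot']
th=np.radians(11.26);Rm=np.array([[np.cos(th),-np.sin(th)],[np.sin(th),np.cos(th)]])
for n,u,v in (('Bcase end',292,194),('Bcase in',352,194),('Brob in',352,257),('N2case',519,191),('N2rob',519,238),('N1case',605,195),('N1rob',597,238),('railrob',420,238)):
    X=wray(p,q,u,v,.084); print(n,X[:2].round(4),(Rm.T@X[:2]*1e3).round(1), 'rel both', ((Rm.T@(X[:2]-[.5463,.0488]))*1e3).round(1))
print('tcp case',(Rm.T@(p[:2]-[.5463,.0488])*1e3))
E
```

```text
Bcase end [0.4615 0.211 ] [493.8 116.8] rel both [-51.5 175.6]
Bcase in [0.4689 0.1739] [493.8  79. ] rel both [-51.5 137.8]
Brob in [0.4262 0.1639] [450.   77.6] rel both [-95.3 136.4]
N2case [0.4912 0.0715] [495.7 -25.7] rel both [-49.6  33.1]
N2rob [0.4609 0.0597] [463.7 -31.4] rel both [-81.6  27.4]
N1case [0.4992 0.0174] [493.  -80.4] rel both [-52.3 -21.6]
N1rob [0.4708 0.0096] [463.7 -82.5] rel both [-81.7 -23.7]
railrob [0.4483 0.1234] [463.7  33.5] rel both [-81.6  92.3]
tcp case [-66.06514695 161.04393643]
```

View pics/z3.png

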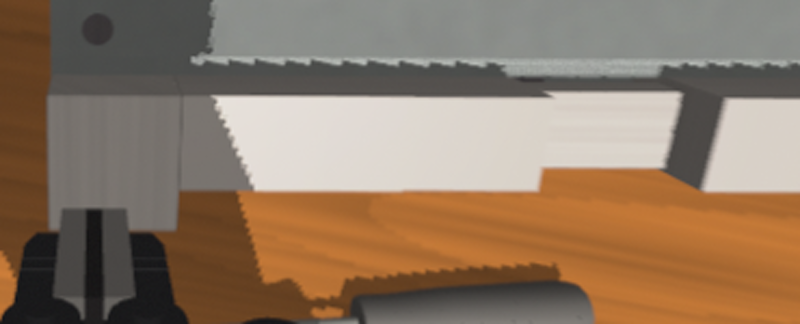

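Wrist view agrees: notch centre ≈ case y +6 once corrected by the block edges, and the TCP sits over the block centre. Descending gently onto the block.

```bash
python3 -m inch '[[0,0,0,-0.02,0,0,0],[0,0,0,-0.035,0,0,0],[0,0,0,-0.048,0,0,0],[0,0,0,-0.054,0,0,0],[0,0,0,-0.058,0,0,0],[0,0,0,-0.06,0,0,0],[0,0,0,-0.062,0,0,0],[0,0,0,-0.062,0,0,0]]'
python3 -m inch '[[0,0,0,-0.001,0,0,0],[0,0,0,-0.002,0,0,0],[0,0,0,-0.003,0,0,0],[0,0,0,-0.0035,0,0,0],[0,0,0,-0.004,0,0,0],[0,0,0,-0.0045,0,0,0],[0,0,0,-0.005,0,0,0],[0,0,0,-0.005,0,0,0]]'
```

```text
t: 2.97
position: [0.4504, 0.1938, 0.0885]
tcp_rot: [-0.0, 0.995, 0.097, -0.001]
contact_force: [-0.7, -0.2, -0.3]
width: -0.0002
t: 3.63
position: [0.4504, 0.1938, 0.084]
tcp_rot: [0.0, 0.995, 0.097, -0.001]
contact_force: [-5.1, -3.3, 15.5]
width: -0.0002
```

Contact on the block at z = 0.084 with 15.5 N. Now slide along the rail (direction (0.195, -0.981)) with light push.

```bash
python3 -m inch '[[0,0.001,-0.006,-0.0003,0,0,0],[0,0.0025,-0.013,-0.0003,0,0,0],[0,0.004,-0.02,-0.0003,0,0,0],[0,0.0055,-0.027,-0.0003,0,0,0],[0,0.007,-0.034,-0.0003,0,0,0],[0,0.0085,-0.041,-0.0003,0,0,0],[0,0.0095,-0.048,-0.0003,0,0,0],[0,0.011,-0.055,-0.0003,0,0,0]]'
python3 -m inch '[[0,0.0005,-0.003,-0.0003,0,0,0],[0,0.001,-0.006,-0.0003,0,0,0],[0,0.002,-0.009,-0.0003,0,0,0],[0,0.0025,-0.012,-0.0003,0,0,0],[0,0.003,-0.015,-0.0003,0,0,0],[0,0.0035,-0.018,-0.0003,0,0,0],[0,0.004,-0.02,-0.0003,0,0,0],[0,0.004,-0.02,-0.0003,0,0,0]]'
```

```text
t: 4.3
position: [0.4618, 0.1389, 0.0841]
tcp_rot: [-0.0, 0.995, 0.098, -0.001]
contact_force: [-1.2, 4.6, 5.6]
width: -0.0001
t: 4.97
position: [0.4663, 0.1188, 0.0841]
tcp_rot: [-0.001, 0.995, 0.097, -0.0]
contact_force: [-1.3, 0.9, 5.5]
width: 0.0
```

Force steady at 5.5 N on the rail, off the block. Continue towards the notch, more slowly.

```bash
python3 -m inch '[[0,0.001,-0.005,-0.0003,0,0,0],[0,0.002,-0.01,-0.0003,0,0,0],[0,0.003,-0.015,-0.0003,0,0,0],[0,0.004,-0.02,-0.0003,0,0,0],[0,0.005,-0.025,-0.0003,0,0,0],[0,0.006,-0.03,-0.0003,0,0,0],[0,0.007,-0.035,-0.0003,0,0,0],[0,0.007,-0.035,-0.0003,0,0,0]]'
python3 -m inch '[[0,0.0005,-0.003,-0.0004,0,0,0],[0,0.001,-0.006,-0.0004,0,0,0],[0,0.0015,-0.009,-0.0004,0,0,0],[0,0.0025,-0.012,-0.0004,0,0,0],[0,0.003,-0.015,-0.0004,0,0,0],[0,0.0035,-0.018,-0.0004,0,0,0],[0,0.004,-0.02,-0.0004,0,0,0],[0,0.004,-0.02,-0.0004,0,0,0]]'
python3 -m inch '[[0,0.0005,-0.002,-0.0005,0,0,0],[0,0.001,-0.004,-0.0005,0,0,0],[0,0.001,-0.006,-0.0005,0,0,0],[0,0.0015,-0.008,-0.0005,0,0,0],[0,0.002,-0.01,-0.0005,0,0,0],[0,0.0025,-0.012,-0.0005,0,0,0],[0,0.003,-0.014,-0.0005,0,0,0],[0,0.003,-0.014,-0.0005,0,0,0]]'
python3 - <<'E'
from h import *
import cv2
s=r.get_state(); print(s['t'],s['position'],s['tcp_rot'],s['contact_force'])
cv2.imwrite('pics/wrist2.png',cv2.cvtColor(viewer.camera('wrist'),cv2.COLOR_RGB2BGR))
E
```

```text
t: 5.63
position: [0.4736, 0.0826, 0.0838]
tcp_rot: [-0.0, 0.995, 0.097, -0.0]
contact_force: [-0.0, -2.4, 3.0]
width: -0.0
t: 6.3
position: [0.4779, 0.0627, 0.0837]
tcp_rot: [-0.001, 0.995, 0.097, 0.0]
contact_force: [-0.4, 3.4, 8.6]
width: -0.0003
t: 6.97
position: [0.481, 0.0482, 0.0831]
tcp_rot: [-0.001, 0.995, 0.097, 0.0]
contact_force: [-0.1, 0.6, -0.0]
width: 0.0001
6.9667 [0.48097372 0.04816624 0.08313999] [-5.29144179e-04  9.95323574e-01  9.65950816e-02  3.04627066e-04] [-0.10126905  0.6066391  -0.03651159]
```

View pics/wrist2.png

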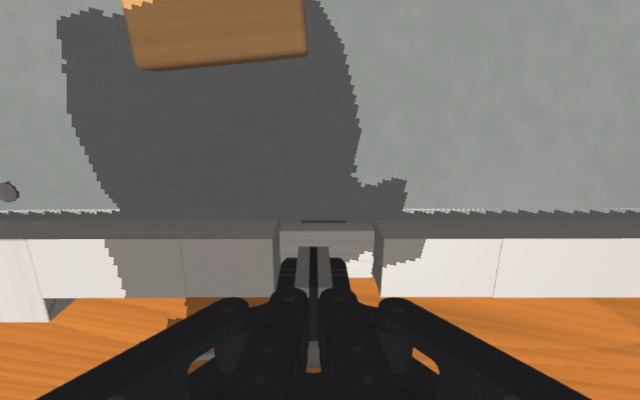

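The push dropped to zero at z = 0.083, so the tip is over the notch. The picture confirms it: notch top edges at columns 273 and 382 (mid 327), fingertip at column 313. That leaves about 6.5 mm further along the rail to centre. Centring, then checking before the descent.

```bash
python3 -m inch '[[0,0.0005,-0.002,0,0,0,0],[0,0.001,-0.004,0,0,0,0],[0,0.0013,-0.0064,0,0,0,0],[0,0.0013,-0.0064,-0.001,0,0,0],[0,0.0013,-0.0064,-0.0025,0,0,0],[0,0.0013,-0.0064,-0.004,0,0,0],[0,0.0013,-0.0064,-0.005,0,0,0],[0,0.0013,-0.0064,-0.005,0,0,0]]'
python3 - <<'E'
from h import *
import cv2
s=r.get_state(); print(s['t'],s['position'],s['tcp_rot'],s['contact_force'])
for n in ('wrist','side','scene'):
    cv2.imwrite(f'pics/{n}3.png',cv2.cvtColor(viewer.camera(n),cv2.COLOR_RGB2BGR))
p,q=s['position'],s['tcp_rot'];th=np.radians(11.26);Rm=np.array([[np.cos(th),-np.sin(th)],[np.sin(th),np.cos(th)]])
print('tcp',(Rm.T@p[:2]*1e3).round(1)); 
a=cv2.imread('pics/wrist3.png')[200:320,220:420]; cv2.imwrite('pics/z4.png',cv2.resize(a,(800,480),interpolation=cv2.INTER_CUBIC))
E
```

```text
t: 7.68
position: [0.482, 0.0421, 0.0778]
tcp_rot: [-0.001, 0.995, 0.097, 0.0]
contact_force: [-0.9, -0.2, 0.0]
width: 0.0002
7.6833 [0.48203797 0.04211336 0.07784908] [-6.26858846e-04  9.95308767e-01  9.67474037e-02  7.32431696e-05] [-0.93880822 -0.23529482  0.04057909]
tcp [481.  -52.8]
```

View pics/z4.png

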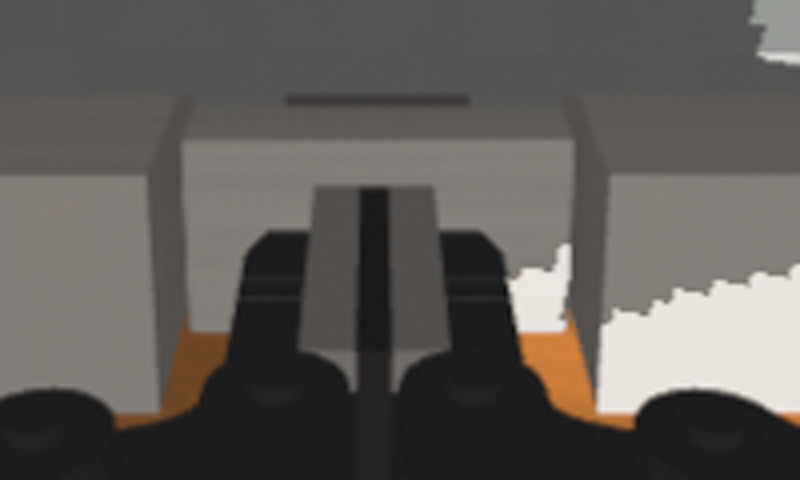

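Fingertip is centred between the notch walls (148 and 608 in the zoom, tip at 375), clear on both sides. Down to just above the plate (top 0.070), then slowly press.

```bash
python3 -m inch '[[0,0,0,-0.001,0,0,0],[0,0,0,-0.002,0,0,0],[0,0,0,-0.003,0,0,0],[0,0,0,-0.004,0,0,0],[0,0,0,-0.005,0,0,0],[0,0,0,-0.006,0,0,0],[0,0,0,-0.007,0,0,0],[0,0,0,-0.007,0,0,0]]'
python3 -m inch '[[0,0,0,-0.0005,0,0,0],[0,0,0,-0.001,0,0,0],[0,0,0,-0.0015,0,0,0],[0,0,0,-0.002,0,0,0],[0,0,0,-0.0025,0,0,0],[0,0,0,-0.003,0,0,0],[0,0,0,-0.0035,0,0,0],[0,0,0,-0.0035,0,0,0]]'
```

```text
t: 8.5
position: [0.4821, 0.0421, 0.0709]
tcp_rot: [-0.001, 0.995, 0.097, 0.0]
contact_force: [0.6, 0.6, 0.3]
width: 0.0001
t: 9.17
position: [0.4821, 0.0421, 0.0673]
tcp_rot: [-0.001, 0.995, 0.097, 0.0]
contact_force: [-0.3, 0.3, 1.6]
width: 0.0002
```

```bash
python3 -m inch '[[0,0,0,-0.0005,0,0,0],[0,0,0,-0.001,0,0,0],[0,0,0,-0.0015,0,0,0],[0,0,0,-0.002,0,0,0],[0,0,0,-0.0025,0,0,0],[0,0,0,-0.003,0,0,0],[0,0,0,-0.0035,0,0,0],[0,0,0,-0.004,0,0,0]]'
python3 -m inch '[[0,0,0,-0.0002,0,0,0],[0,0,0,-0.0004,0,0,0],[0,0,0,-0.0006,0,0,0],[0,0,0,-0.0008,0,0,0],[0,0,0,-0.001,0,0,0],[0,0,0,-0.0012,0,0,0],[0,0,0,-0.0012,0,0,0],[0,0,0,-0.0012,0,0,0]]'
python3 -m inch '[[0,0,0,-0.0001,0,0,0],[0,0,0,-0.0002,0,0,0],[0,0,0,-0.0003,0,0,0],[0,0,0,-0.0003,0,0,0],[0,0,0,-0.0003,0,0,0],[0,0,0,-0.0003,0,0,0],[0,0,0,-0.0003,0,0,0],[0,0,0,-0.0003,0,0,0]]'
```

```text
t: 9.83
position: [0.4822, 0.0421, 0.0633]
tcp_rot: [-0.001, 0.995, 0.097, 0.0]
contact_force: [-1.4, 0.2, 3.2]
width: -0.0001
t: 10.5
position: [0.4822, 0.0421, 0.0621]
tcp_rot: [-0.001, 0.995, 0.097, 0.0]
contact_force: [-0.7, -0.7, 2.1]
width: 0.0001
t: 11.17
position: [0.4821, 0.0421, 0.062]
tcp_rot: [-0.001, 0.995, 0.097, 0.0]
contact_force: [-1.9, -0.3, 8.0]
width: 0.0003
```

Force rose from about 3 to 8 N at z = 0.062, so the plate seems to be at its stop. Checking the tray in the pictures.

Run:
```python
from h import *
import cv2
s=r.get_state(); print(s['t'],s['position'],s['contact_force'])
for n in ('scene','side'):
    cv2.imwrite(f'pics/{n}4.png',cv2.cvtColor(viewer.camera(n),cv2.COLOR_RGB2BGR))
for n in ('scene','side'):
    out=[cv2.resize(cv2.imread(f'pics/{n}{k}.png')[140:330,200:460],(400,292),interpolation=cv2.INTER_CUBIC) for k in (0,4)]
    cv2.imwrite(f'pics/c_{n}.png',np.hstack(out))
s=r.get_state(); print(s['t'],s['position'],s['contact_force'])
```

```text
11.1667 [0.48214488 0.04208686 0.06200245] [-1.92987789 -0.31646114  8.02387031]
11.2667 [0.48213592 0.04212212 0.06198643] [-2.9079907  -1.46673366  8.65349144]
```

View pics/c_scene.png

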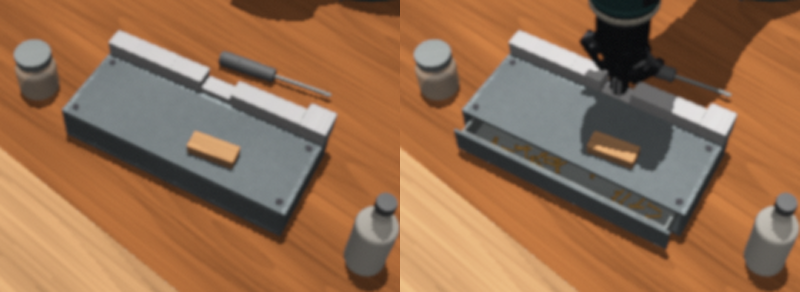

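View pics/c_side.png

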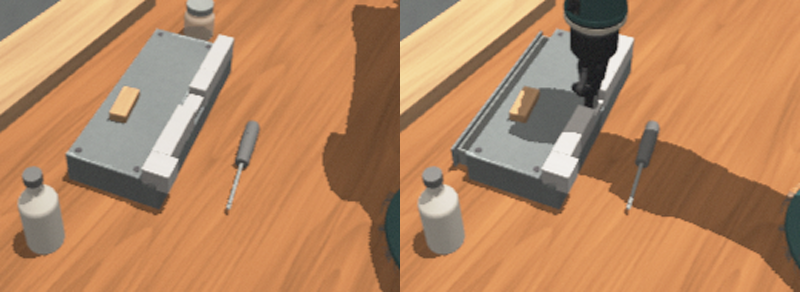

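The tray's front now stands well out on the far side, from (460,135) to (668,240) in the right half of the composite. The offcut, bottle, jar and screwdriver are where they were. The push is steady at 8 N, so I'm handing in.

Run:
```python
from cell import r,job
print(job.hand_in()); s=r.get_state(); print(s['t'],s['position'],s['contact_force'])
```

```text
the job is handed in; nothing more can be done
None
the job is handed in; nothing more can be done
```

The notch is found, its plate is pressed to its stop, and I handed the job in at about 11 s with the fingertip still holding it down. The hand-in reports no verdict.

- **Run:** I touched the closed fingertip down on the end block at z = 84 mm with about 15 N. I then slid it along the rail, with readings of about 3 to 9 N at the end of each move. The push fell to zero over the notch, whose centre is about 6 mm from mid-length towards the end block.
- **Press:** I centred the tip in the notch using the wrist camera and pressed slowly. Force readings stayed between about 2 and 3 N, then rose to 8–9 N at z = 62.0 mm, which is the plate's stop 22 mm below the rail top.
- **Last checks:** The scene and side pictures show the tray standing out on the far side, though I judged that by eye and did not measure it. The offcut, glue bottle, jar and screwdriver look unmoved in the same pictures.
- **Disagreements:** The scene and side cameras differed by about 4 mm in each horizontal axis on where the case stands. The scene and wrist views differed by about 6 mm on the notch centre, so I settled it with the wrist view and by touch.
- **Not checked:** I tried to read the state once more after handing in, but it was refused, so the final hold second was not observed.

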